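Stand the toppled glue bottle up in its bin

TASK

In the deep two-compartment bin on the craft table, the slim glue bottle has toppled over and is leaning across its compartment with its cap over the rim. Stand it upright on its base on the floor of the same compartment and let go of it. Leave the short jar in the other compartment standing, and leave the spare bottle out on the table alone.

Things in the scene. Friction and masses are not known exactly. Their poses are not given: they have to be found in the camera images.
- bin: Deep grey open bin, fixed. Outside 130 (x) x 255 (y) x 135 (z) mm; walls and floor 5 mm thick, 130 mm deep inside. A divider 5 mm thick, 85 mm high above the floor, at y = 0 makes two compartments of 120 x 120 mm inside, centred at x = 0, y = +62.5 and -62.5 mm. Origin: centre of the underside, on the table; z up. Turned by up to 30 degrees.
- bottle_mid (a point): Slim round white bottle, flat base, 40 mm diameter, straight for 160 mm; grey cap 27 mm wide on top; 185 mm tall in all, 0.16 kg. In either compartment. Point: on its axis, half-way up (92.5 mm); z from base to cap. Starts leaning 34 degrees to the bin's +x: foot on the floor at the -x wall, upper end on the rim of the +x wall. Upright in the bin the point is at z = 97.5 mm.
- jar_mid (a point): Short round jar with a dark lid, 44 mm diameter, 90 mm tall, standing in the other compartment of the bin. The point is on its axis half-way up (45 mm), z up.
- spare_mid (a point): A second bottle of the same make and size, standing upright on the table outside the bin. Not to be used. The point is on its axis half-way up, z up.
Mind the look-alikes: they are no part of the job. What is shaped like the part that bears bottle_mid but blue is not meant. Several things look just like the part that bears jar_mid: the one meant starts farthest to the robot's right.

How it is judged:
At the end, for the whole second after the job is handed in: The bottle stands upright (within 7 degrees), cap up, base on the bin floor (its middle 90 to 106 mm above the bin's underside), anywhere in the compartment where it started; the jar stands upright (within 7 degrees) in the other one; the spare bottle is within 30 mm of its start (angle between each of bottle_mid, jar_mid's own z axis and vertical below 0.12 rad and z of bottle_mid in the frame of bin between 0.09 and 0.106 m and x of bottle_mid in the frame of bin between -0.06 and 0.06 m and ((y of bottle_mid in the frame of bin between 0.01 and 0.122 m and y of jar_mid in the frame of bin below -0.01 m) or (y of bottle_mid in the frame of bin between -0.122 and -0.01 m and y of jar_mid in the frame of bin above 0.01 m)) and z of jar_mid in the frame of bin below 0.06 m and distance of spare_mid from where it was at the start of the episode below 0.03 m); the robot touches nothing.
It fails at once if the jar in the bin is knocked over (tilted over 30 degrees) (angle between jar_mid's own z axis and vertical above 0.52 rad).
It fails at once if the spare bottle on the table is moved by more than 30 mm (distance of spare_mid from where it was at the start of the episode above 0.03 m).
It also fails if it takes over 32 s, if anything falls off the work surface, if the arm or the gripper's body presses on something with over 40 N, if the wrist force passes 120 N, or if a joint passes its speed limit or range.

ROBOT

A 7-joint arm with a two-finger parallel gripper is mounted at the origin on the work surface. World frame = base frame: x ahead of the robot, y to its left, z up, the work surface at z = 0. Lengths are in m, angles in rad, forces in N, time in s.
With the tool pointing down it reaches from about 0.4 to 0.85 m from the base axis. Payload 10.4 kg.
Tool frame: the origin (TCP) lies between the finger pads; the fingertips stand 19 mm ahead of it and the grasp point (between the pads) is the TCP; x points along the fingers, y is the direction in which the jaws open and shut, and the axes are right-handed (so a half turn about x gives the same grasp; the last joint's range is limited). The gripper opens to 87 mm and grips with 3 to 60 N. Pads are 19 mm wide; open, the fingers measure 117 mm over their backs; the gripper's body (75 mm by 190 mm) begins 51 mm behind the grasp point.
Start: joints at [-1.149, 0.332, -0.065, 1.46, 0.022, 1.35, -0.088], TCP at [0.269, 0.564, 0.242] pointing down, gripper open.
Joint ranges: [-2.6, 2.6], [-0.5, 2.12], [-1.47, 1.34], [0.16, 2.42], [-1.27, 4.41], [0.06, 2.06], [-2.6, 2.6]. Speed limits (rad/s): [2.22, 2.22, 2.79, 2.79, 3.14, 3.14, 3.14].

INTERFACE

Orientations are given as a unit quaternion [x, y, z, w].
In Python, from bench import r gives the robot as it stands.
- The arm moves only by the tool drive_tool, never from a script. Its argument "motion" is a list of rows, each a list of 4 numbers: the shift along the tool's x, y, z in cm, then the turn about the tool's x in units of 5 degrees (1.0 is 5 degrees). In form: [[tx, ty, tz, twist], ...]. A call has 1 to 20 rows; each row is the pose to reach, as a shift and turn from the pose commanded when the call began, along the tool's axes at that moment; what a row does not reach only later rows make up. A row lasts 1/12 s, in which the tool goes at most 41.7 mm and 7.16 degrees, less where a joint would pass 70% of its speed; a pose out of reach is approached as far as the arm can. A call with a gripper value outside its range is refused whole. "grip" is the closure in counts, from 0 (fully open) to 255 (shut), set as the call begins (left out, the last holds). The fingers move at their own pace and stop on an object; "force" is the grip in N (left out, the last holds). Time passes only in rows, so rows that repeat a pose let the fingers close. It gives the time, the measured TCP pose, the force and the opening at its end, in the units of the state.
- r.read_state(): the state, without advancing time (a new reading comes with each control period).
- r.camera(name): name is "side" or "top" or "wrist"; returns the picture (400x640x3 uint8, red, green, blue); there is no depth.
- r.calibration(name): a dict with "fx", "fy", "cx", "cy" (pixels), "xyz" and "orientation" of the camera in the world. Camera axes: x right, y up, looking along -z (the intrinsics and any distortion apply to the point x, -y, -z); pixel columns grow to the right and rows downward; lengths in m; the calibration is good to about 2 mm. A picture is of the moment at which its call begins: read the wrist's pose just before it. calibration takes no time and is no camera call; for the wrist camera it gives the pose at the moment of the call.
- r.close_job(): hands the job in, once; it reports no verdict.
The state is a dict: "time": time; "joint_positions": joint angles; "joint_vel": joint speeds; "joint_torque": joint torques, N m; "ee_pos": TCP position; "eef_rot": TCP orientation; "ft_force": force on the tool from outside, world axes, zero at the start; "torque": the same for the moment, N m; "width": finger opening in m.
Only numpy, scipy, OpenCV 4.12 (cv2) and the standard library are available. Lean on these libraries where they do the work, as an engineer would, in place of code of your own. Each camera call takes 0.05 s, during which the arm holds its last target.

## Working session

There is one attempt and no reset: what is moved stays moved. The work goes in short steps, Python scripts to look and compute and a tool call to move; the robot and the scene stay as the last step left them, time stands still between calls to the robot, and variables do not carry over. Pictures are saved under pics/ and viewed, and the job is handed in when it is done.

Besides the shell and the picture viewer there is one more tool, called after "Request:" as a command line: name --pt "numbers of a row" for each row, then --argument value for the rest. drive_tool: Moves the arm, as the interface text tells. Its arguments: {"type":"object","properties":{"motion":{"type":"array","items":{"type":"array","items":{"type":"number"}}},"grip":{"type":"number"},"force":{"type":"number"}},"required":["motion"]}

```bash
ls; mkdir -p pics
python3 - <<'E'
from bench import r
import cv2
for n in ["side","top","wrist"]:
    c=r.calibration(n); print(n,c)
    cv2.imwrite(f"pics/{n}0.png",r.camera(n)[:,:,::-1])
print(r.read_state())
E
```

```text
pics
side {'fx': 439.03891088358034, 'fy': 439.03891088358034, 'cx': 307.9250056129188, 'cy': 199.51960406424723, 'xyz': array([ 0.37914399, -1.11641758,  0.83622083]), 'orientation': array([ 0.46725921, -0.03507027, -0.0453199 ,  0.8822613 ])}
top {'fx': 361.46135095206876, 'fy': 361.46135095206876, 'cx': 322.37731978789793, 'cy': 199.65654210583483, 'xyz': array([0.4343967 , 0.0080562 , 1.05126292]), 'orientation': array([ 0.02237899, -0.0246774 , -0.70163755,  0.71175484])}
wrist {'fx': 325.1729471661065, 'fy': 325.1729471661065, 'cx': 315.63826271625356, 'cy': 196.29455718258427, 'xyz': array([0.20160675, 0.59613197, 0.38511541]), 'orientation': array([-0.11657754, -0.07297176,  0.52876193,  0.83755335])}
{'time': 0.15, 'joint_positions': array([-1.14862429,  0.33274438, -0.06470703,  1.46074578,  0.02158789,
        1.34988908, -0.08848167]), 'joint_vel': array([ 0.00074521, -0.00259063, -0.0018657 , -0.00344258, -0.00088342,
        0.00203494, -0.00097454]), 'joint_torque': array([ 8.77028160e-04, -6.23631692e+01,  2.46154616e-02, -3.90139711e+01,
       -6.14084071e-02,  3.72178468e-02,  8.22896072e-05]), 'ee_pos': array([0.26878335, 0.56395306, 0.24092691]), 'eef_rot': array([ 0.1555653 ,  0.68977057, -0.15632305,  0.68962244]), 'ft_force': array([ 0.50967773,  0.52004356, -0.58126539]), 'torque': array([-0.03036856,  0.02693982, -0.04462463]), 'width': 0.08716583219649875}
```

View pics/side0.png

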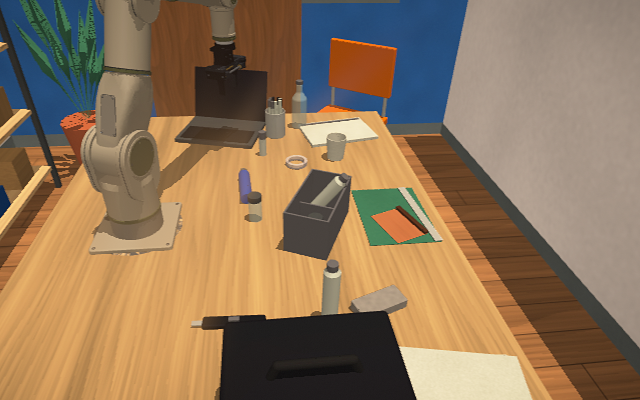

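View pics/top0.png

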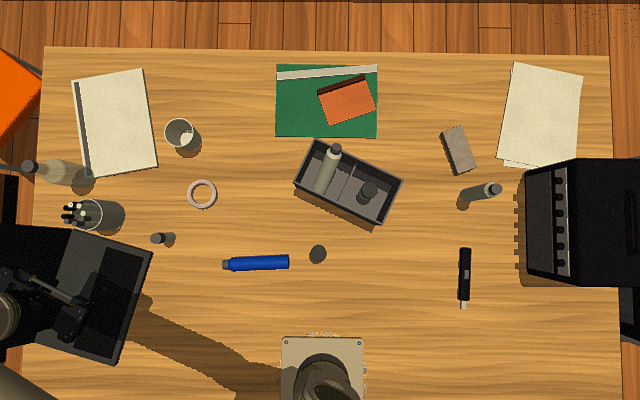

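View pics/wrist0.png

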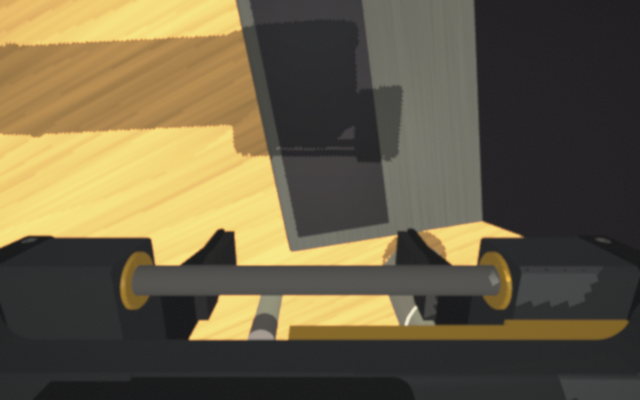

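The side view shows the bin at about (318,213) with the white bottle leaning and its cap near (343,180). The spare stands at (331,290). In the top view the bin is at (348,182), the bottle runs from (322,190) to a cap at (335,148), and the jar is at (367,193). I'll enlarge both views.

Run:
```python
import cv2
a=cv2.imread("pics/top0.png")[125:235,280:415]; cv2.imwrite("pics/topc.png",cv2.resize(a,None,fx=5.5,fy=5.4,interpolation=cv2.INTER_CUBIC))
a=cv2.imread("pics/side0.png")[160:265,270:370]; cv2.imwrite("pics/sidec.png",cv2.resize(a,None,fx=5.6,fy=5.6,interpolation=cv2.INTER_CUBIC))
```

```text
(no output)
```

View pics/topc.png

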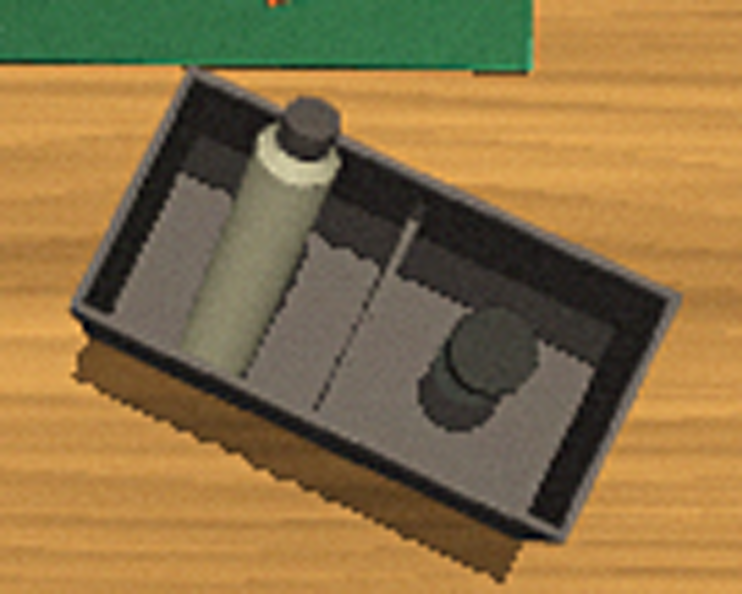

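View pics/sidec.png

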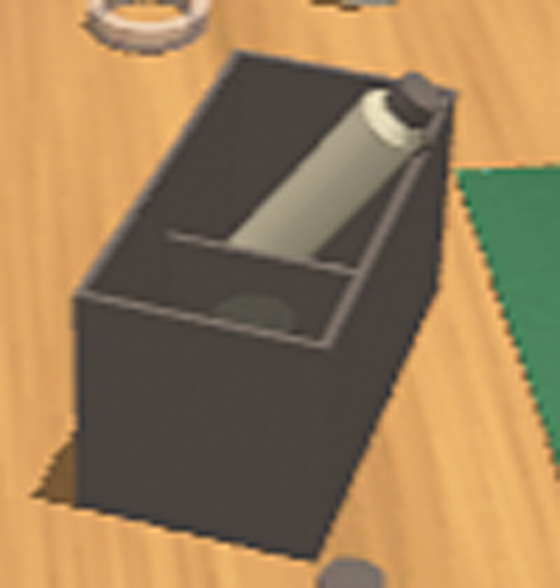

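```bash
cat > h.py <<'E'
import numpy as np, json
from scipy.spatial.transform import Rotation as R
from bench import r
def proj(P,c):
    q=R.from_quat(c["orientation"]).inv().apply(np.atleast_2d(P)-c["xyz"])
    return np.c_[c["cx"]+c["fx"]*q[:,0]/-q[:,2], c["cy"]-c["fy"]*q[:,1]/-q[:,2]]
E
python3 - <<'E'
from h import *
from scipy.optimize import least_squares
t=r.calibration("top"); s=r.calibration("side")
X,Y,H=.065,.1275,.135
PT=np.array([[X,Y,H],[X,-Y,H],[-X,-Y,H],[-X,Y,H]]); UT=np.array([[192,67],[682,296],[565,541],[73,311]])/[5.5,5.4]+[280,125]-.4
PS=np.array([[-X,-Y,H],[X,-Y,H],[-X,Y,H],[X,Y,H],[-X,-Y,0],[X,-Y,0]]); US=np.array([[80,296],[326,346],[240,54],[455,92],[77,506],[315,560]])/5.6+[270,160]-.4
# cap top centre
UTc=np.array([310,115])/[5.5,5.4]+[280,125]-.4
def w(P,p): 
    return R.from_euler('z',p[2]).apply(P)+[p[0],p[1],0]
def f(p): return np.r_[(proj(w(PT,p),t)-UT).ravel(),(proj(w(PS,p),s)-US).ravel()]
o=least_squares(f,[.55,0,-.4]); p=o.x; print(p,np.degrees(p[2])); print(o.fun.round(1))
# bottle y: axis points, project and compare in crop px
a=np.radians(34); d=np.array([np.sin(a),0,np.cos(a)])
for y in (.05,.0625,.075):
    b=np.array([-.06+.02*np.cos(a),y,.005+.02*np.sin(a)])
    P=w(np.array([b+d*k for k in (.08,.16,.185)]),p)
    print(y,((proj(P,t)-[280,125]+.4)*[5.5,5.4]).round(),((proj(P,s)-[270,160]+.4)*5.6).round())
st=r.read_state(); print(R.from_quat(st["eef_rot"]).as_matrix().round(3))
np.save("bin.npy",p)
# spare & jar sanity
E
```

```text
[ 0.54583403 -0.05883866 -0.43430824] -24.884029030008435
[-0.6 -0.7  0.3 -0.3  0.   0.3 -1.1 -0.6 -1.4  0.2  0.5  1.1 -1.  -0.7
  0.4 -0.2 -0.3  0.5  0.3  1.1]
0.05 [[277. 268.]
 [323. 163.]
 [338. 127.]] [[303. 221.]
 [389. 133.]
 [418. 104.]]
0.0625 [[254. 257.]
 [298. 151.]
 [313. 115.]] [[310. 209.]
 [396. 121.]
 [424.  93.]]
0.075 [[231. 246.]
 [273. 140.]
 [288. 104.]] [[316. 197.]
 [402. 110.]
 [430.  81.]]
[[-0.     0.43   0.903]
 [-0.001  0.903 -0.43 ]
 [-1.    -0.001  0.   ]]
```

```bash
cat >> h.py <<'E'
p=np.load("bin.npy") if __import__("os").path.exists("bin.npy") else None
def b2w(P): return R.from_euler('z',p[2]).apply(P)+[p[0],p[1],0]
def w2b(P): return R.from_euler('z',-p[2]).apply(np.array(P)-[p[0],p[1],0])
def shift(Pb):
    st=r.read_state(); return R.from_quat(st["eef_rot"]).inv().apply(b2w(Pb)-st["ee_pos"])*100
E
python3 - <<'E'
from h import *
st=r.read_state(); print(w2b(st["ee_pos"]))
print(shift(np.array([.0376,.0625,.1364])), b2w(np.array([.0376,.0625,.1364])))
E
```

```text
[-0.51338981  0.44839437  0.24092691]
[ 10.49594962 -38.00153184  55.49792559] [ 0.60624223 -0.01796252  0.1364    ]
```

Request:
drive_tool --pt "-3 0 0 0" --pt "-6 0 0 0" --pt "-9 -1 1.5 0" --pt "-10 -3 4.5 0" --pt "-10 -5 7.5 0" --pt "-10 -7 10.5 0" --pt "-10 -9 13.5 0" --pt "-10 -11 16.5 0" --pt "-10 -13 19.5 0" --pt "-10 -15 22.5 0" --pt "-10 -17 25.5 0" --pt "-10 -19 28 0" --pt "-10 -21 31 0" --pt "-10 -23 34 0" --pt "-10 -25 37 0" --pt "-10 -27 40 0" --pt "-10 -29 43 0" --pt "-10 -31 46 0" --pt "-10 -33 49 0" --pt "-10 -34 50 0" --grip 50 --force 6

```text
time: 1.82
ee_pos: [0.5754, 0.0369, 0.3411]
eef_rot: [0.157, 0.689, -0.158, 0.689]
ft_force: [0.7, 0.4, -0.7]
width: 0.0699
```

Run:
```python
from h import *
print(shift(np.array([.0376,.0625,.1364])), r.read_state()["joint_positions"].round(2), R.from_quat(r.read_state()["eef_rot"]).as_matrix().round(3))
```

```text
[20.48217503 -3.56059487  5.14021264] [-0.48  0.19  0.4   1.45 -0.07  1.52  1.04] [[ 0.     0.435  0.9  ]
 [-0.002  0.9   -0.435]
 [-1.    -0.002  0.001]]
```

Request:
drive_tool --pt "2 -1.5 2 0" --pt "4 -3 4 0" --pt "7 -4 5.5 0" --pt "9 -4 5.5 0" --pt "10 -4 5.5 0.1" --pt "10 -4 5.5 0.1" --pt "10 -4 5.5 0.1"

```text
time: 2.4
ee_pos: [0.6064, -0.0167, 0.2421]
eef_rot: [0.159, 0.689, -0.158, 0.689]
ft_force: [-0.1, -0.1, 0.2]
width: 0.07
```

Run:
```python
from h import *
import cv2
print(shift(np.array([.0376,.0625,.1364])), R.from_quat(r.read_state()["eef_rot"]).as_matrix().round(3))
for n in ["side","wrist"]:
    im=r.camera(n)[:,:,::-1]
    if n=="side": im=cv2.resize(im[90:270,220:420],None,fx=3,fy=3,interpolation=cv2.INTER_CUBIC)
    cv2.imwrite(f"pics/{n}1.png",im)
```

```text
[10.56550748 -0.12010907  0.04095212] [[-0.     0.437  0.899]
 [ 0.     0.899 -0.437]
 [-1.     0.    -0.   ]]
```

View pics/side1.png

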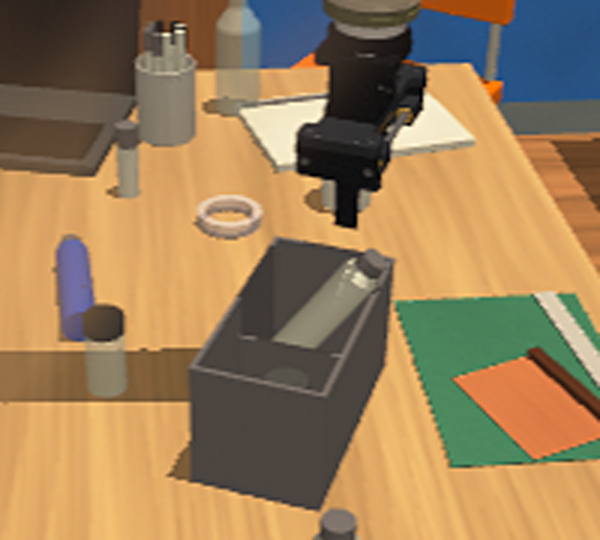

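View pics/wrist1.png

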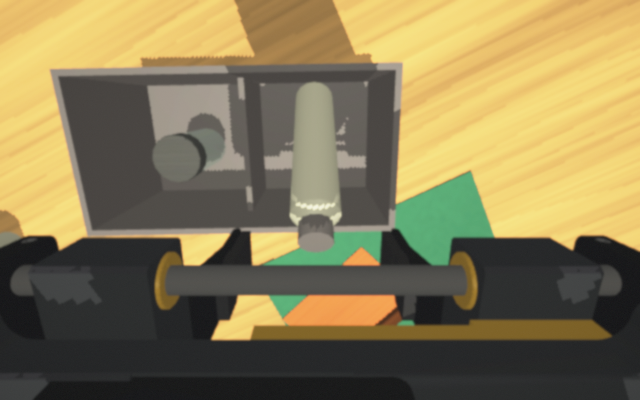

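Both views show the open fingers (wrist columns 240 and 395) centred on the bottle, whose cap is at (316,232). The jar at (178,157) is well clear, so I'll descend.

Request:
drive_tool --pt "2 -0.1 0 -0.1" --pt "4 -0.1 0 -0.2" --pt "6 -0.1 0 -0.2" --pt "7.5 -0.1 0 -0.2" --pt "9 -0.1 0 -0.2" --pt "10 -0.1 0 -0.2" --pt "10.5 -0.1 0 -0.2" --pt "10.5 -0.1 0 -0.2" --pt "10.5 -0.1 0 -0.2"

```text
time: 3.25
ee_pos: [0.6065, -0.0184, 0.1375]
eef_rot: [0.153, 0.69, -0.153, 0.691]
ft_force: [0.5, -0.3, -0.1]
width: 0.0701
```

Run:
```python
from h import *
import cv2
print(w2b(r.read_state()["ee_pos"]), r.read_state()["ft_force"])
for n in ["side","wrist"]:
    im=r.camera(n)[:,:,::-1]
    if n=="side": im=cv2.resize(im[110:260,240:400],None,fx=4,fy=4,interpolation=cv2.INTER_CUBIC)
    cv2.imwrite(f"pics/{n}2.png",im)
```

```text
[0.03800446 0.06222478 0.13749294] [ 0.46081097 -0.25725637 -0.14467766]
```

View pics/side2.png

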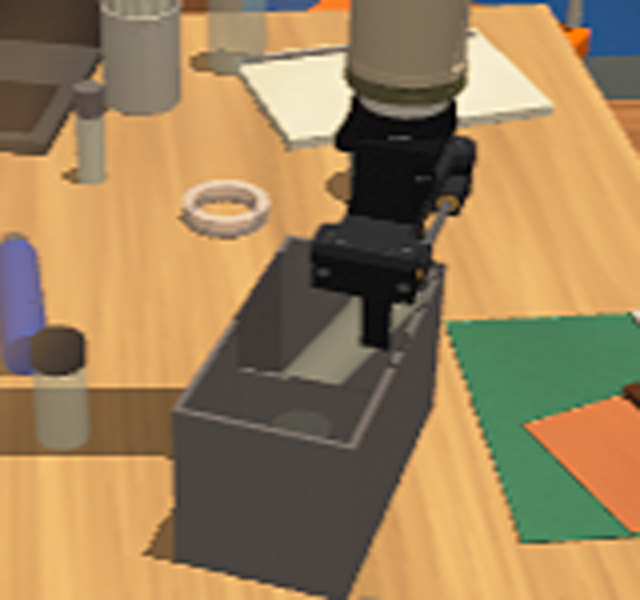

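View pics/wrist2.png

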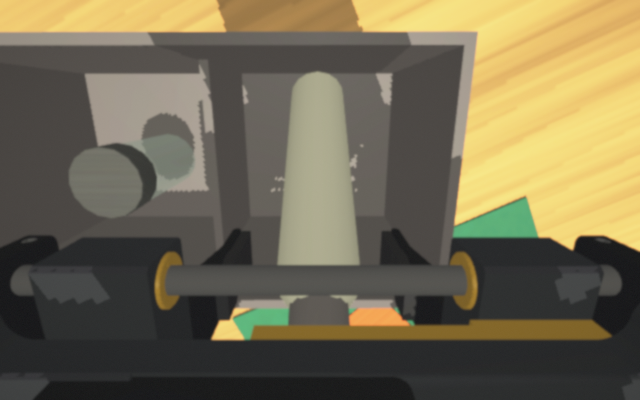

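The bottle sits between the fingers (wrist columns 278–360, centred). I'll close gently.

Request:
drive_tool --pt "0 0 0 0" --pt "0 0 0 0" --pt "0 0 0 0" --pt "0 0 0 0" --pt "0 0 0 0" --pt "0 0 0 0" --pt "0 0 0 0" --pt "0 0 0 0" --grip 255 --force 5

```text
time: 4.02
ee_pos: [0.606, -0.0185, 0.1365]
eef_rot: [0.153, 0.69, -0.153, 0.69]
ft_force: [-0.3, 0.2, 1.1]
width: 0.0398
```

Request:
drive_tool --pt "-0.2 0 -0.3 0" --pt "-0.35 0 -0.6 0" --pt "-0.5 0 -0.9 0" --pt "-0.65 0 -1.2 0" --pt "-0.8 0 -1.5 0" --pt "-0.9 0 -1.85 0" --pt "-1.0 0 -2.2 0" --pt "-1.1 0 -2.5 0" --pt "-1.2 0 -2.85 0" --pt "-1.3 0 -3.2 0" --pt "-1.4 0 -3.5 0" --pt "-1.45 0 -3.85 0" --pt "-1.45 0 -3.85 0"

```text
time: 5.1
ee_pos: [0.5707, -0.0019, 0.1512]
eef_rot: [0.153, 0.69, -0.153, 0.69]
ft_force: [0.4, -0.3, -1.1]
width: 0.0395
```

Run:
```python
from h import *
import cv2
print(w2b(r.read_state()["ee_pos"]), r.read_state()["ft_force"])
for n in ["side","wrist"]:
    im=r.camera(n)[:,:,::-1]
    if n=="side": im=cv2.resize(im[110:260,240:400],None,fx=4,fy=4,interpolation=cv2.INTER_CUBIC)
    cv2.imwrite(f"pics/{n}3.png",im)
```

```text
[-0.00144462  0.0621006   0.15118605] [ 0.44220221 -0.3351281  -1.0919935 ]
```

View pics/side3.png

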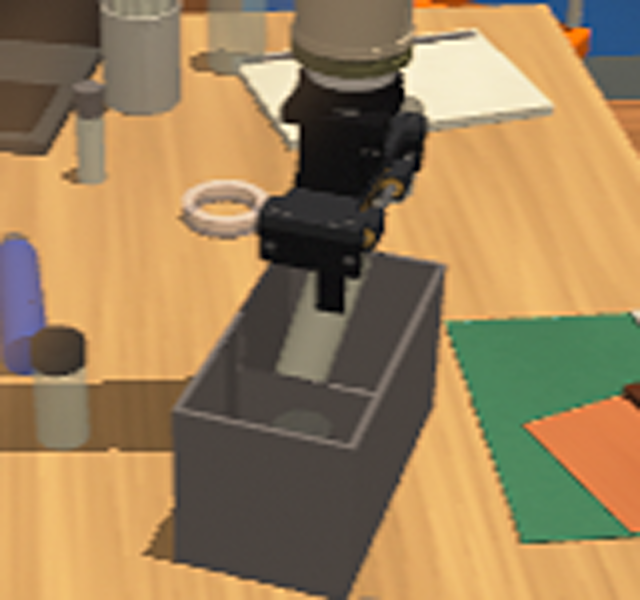

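View pics/wrist3.png

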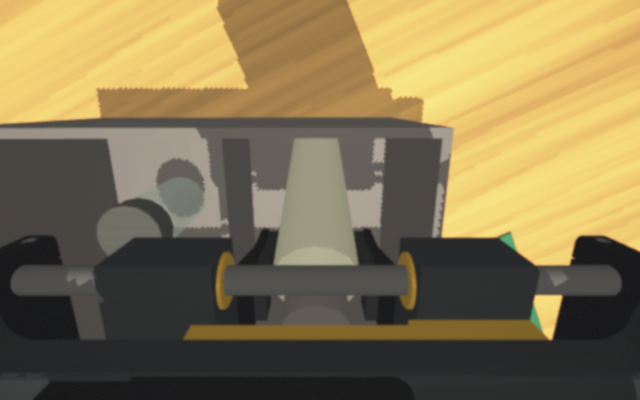

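The bottle has turned to a much steeper lean and is held loosely, so I'll continue the arc.

Request:
drive_tool --pt "-0.05 0 -0.35 0" --pt "-0.1 0 -0.7 0" --pt "-0.1 0 -1.05 0" --pt "-0.1 0 -1.4 0" --pt "-0.1 0 -1.7 0" --pt "-0.1 0 -2.0 0" --pt "-0.05 0 -2.35 0" --pt "-0.05 0 -2.65 0" --pt "0 0 -2.95 0" --pt "0 0 -3.3 0" --pt "0 0 -3.6 0" --pt "0 0 -3.9 0" --pt "0 0 -3.9 0" --pt "0 0 -3.9 0"

```text
time: 6.37
ee_pos: [0.5367, 0.0139, 0.1519]
eef_rot: [0.153, 0.689, -0.153, 0.691]
ft_force: [4.1, -2.4, 1.3]
width: 0.0395
```

Run:
```python
from h import *
import cv2
print(w2b(r.read_state()["ee_pos"]), r.read_state()["ft_force"])
for n in ["side","wrist"]:
    im=r.camera(n)[:,:,::-1]
    if n=="side": im=cv2.resize(im[110:260,240:400],None,fx=4,fy=4,interpolation=cv2.INTER_CUBIC)
    cv2.imwrite(f"pics/{n}4.png",im)
```

```text
[-0.03889168  0.06214929  0.15187965] [ 4.13673877 -2.3695722   1.25376387]
```

View pics/side4.png

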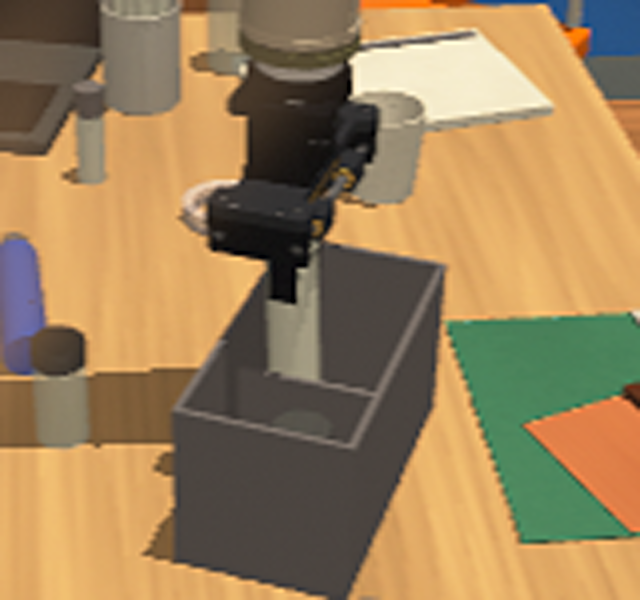

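View pics/wrist4.png

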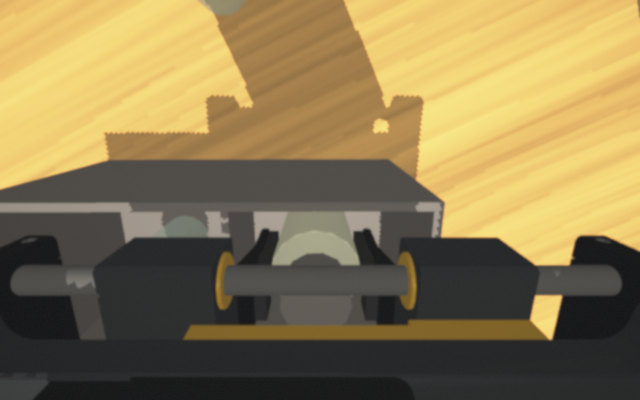

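The bottle looks upright: in the side view its edges are vertical at columns 268 and 320. It is against the -x wall with about 5 N. I'll back off slightly, set it down and open.

Request:
drive_tool --pt "0 0 0.1 0" --pt "0 0 0.2 0" --pt "0.1 0 0.3 0" --pt "0.15 0 0.3 0" --pt "0.2 0 0.3 0" --pt "0.2 0 0.3 0" --pt "0.2 0 0.3 0" --pt "0.2 0 0.3 0" --force 3

```text
time: 7.13
ee_pos: [0.5385, 0.013, 0.1492]
eef_rot: [0.153, 0.69, -0.153, 0.69]
ft_force: [1.2, -0.1, 3.6]
width: 0.0399
```

Run:
```python
from h import *
import cv2
print(w2b(r.read_state()["ee_pos"]), r.read_state()["ft_force"])
for n in ["side"]:
    im=r.camera(n)[:,:,::-1]
    if n=="side": im=cv2.resize(im[150:230,270:370],None,fx=7,fy=7,interpolation=cv2.INTER_CUBIC)
    cv2.imwrite(f"pics/{n}5.png",im)
```

```text
[-0.03686785  0.06213969  0.14918124] [ 1.15814992 -0.07684535  3.56483212]
```

View pics/side5.png

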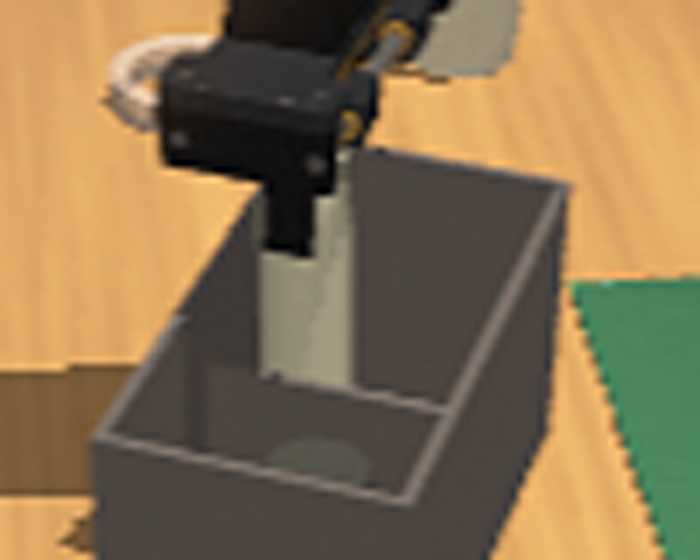

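The base is on the floor (+3.6 N upward) and the edges are vertical at columns 262 and 352. I'll release.

Request:
drive_tool --pt "-0.1 0 0 0" --pt "-0.1 0 0 0" --pt "-0.1 0 0 0" --pt "-0.1 0 0 0" --pt "-0.1 0 0 0" --pt "-0.1 0 0 0" --pt "-0.1 0 0 0" --pt "-0.1 0 0 0" --grip 60

```text
time: 7.85
ee_pos: [0.5384, 0.013, 0.15]
eef_rot: [0.153, 0.69, -0.153, 0.69]
ft_force: [0.4, 0.5, -0.4]
width: 0.0659
```

Run:
```python
from h import *
import cv2
print(w2b(r.read_state()["ee_pos"]), r.read_state()["ft_force"])
for n in ["side","wrist"]:
    im=r.camera(n)[:,:,::-1]
    if n=="side": im=cv2.resize(im[150:230,270:370],None,fx=7,fy=7,interpolation=cv2.INTER_CUBIC)
    cv2.imwrite(f"pics/{n}6.png",im)
```

```text
[-0.03694156  0.06200505  0.14999227] [ 0.42425928  0.5394716  -0.40448154]
```

View pics/side6.png

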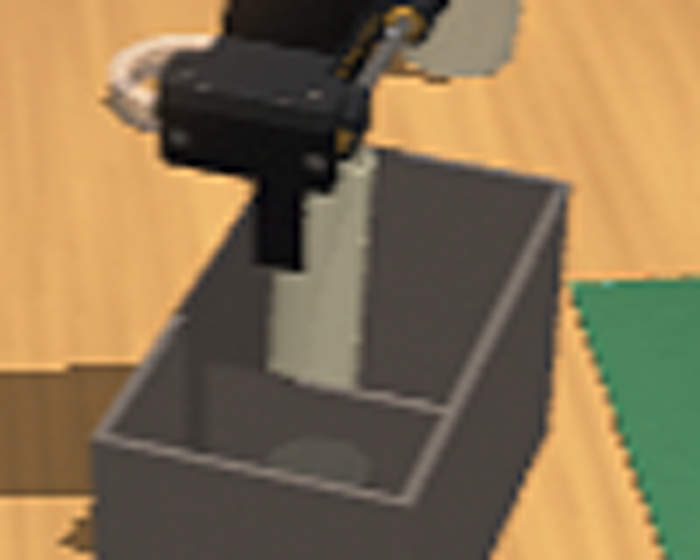

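View pics/wrist6.png

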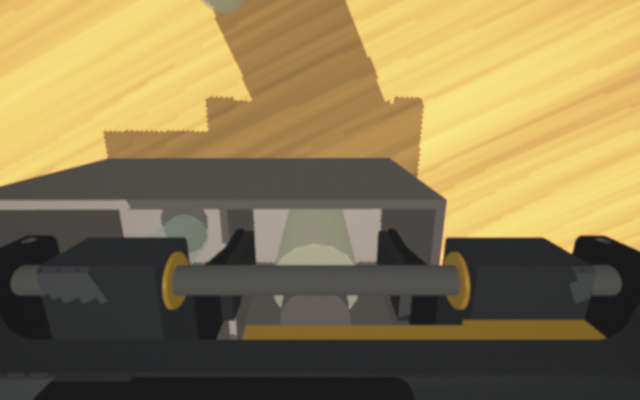

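Run:
```python
from h import *
import cv2
im=r.camera("side")[:,:,::-1]
im=cv2.resize(im[150:230,270:370],None,fx=7,fy=7,interpolation=cv2.INTER_CUBIC)
cv2.imwrite(f"pics/side7.png",im); print(r.read_state()["time"])
```

```text
8.0
```

View pics/side7.png

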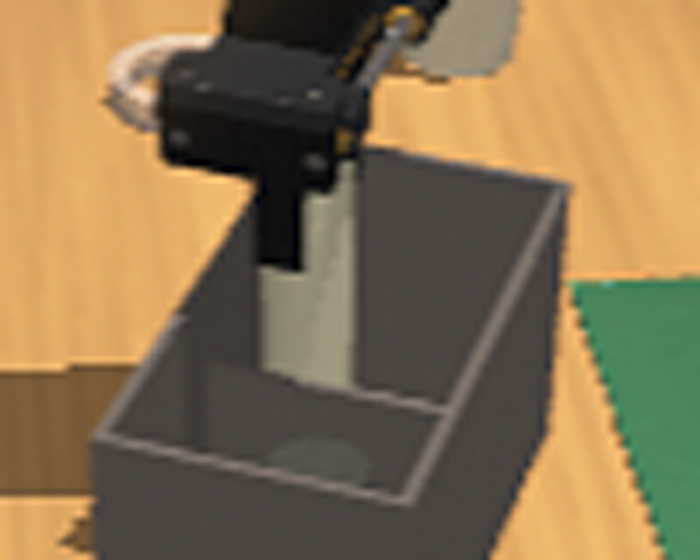

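The bottle rocked toward +x and came back; its right edge is vertical again at column 355. I'll let it settle and look once more.

Request:
drive_tool --pt "0 0 0 0" --pt "0 0 0 0" --pt "0 0 0 0" --pt "0 0 0 0" --pt "0 0 0 0" --pt "0 0 0 0" --pt "0 0 0 0" --pt "0 0 0 0" --pt "0 0 0 0" --pt "0 0 0 0" --pt "0 0 0 0" --pt "0 0 0 0"

```text
time: 9.0
ee_pos: [0.5384, 0.013, 0.15]
eef_rot: [0.153, 0.69, -0.153, 0.69]
ft_force: [-0.4, 0.7, -0.3]
width: 0.0664
```

Run:
```python
from h import *
import cv2
im=r.camera("side")[:,:,::-1]
im=cv2.resize(im[150:230,270:370],None,fx=7,fy=7,interpolation=cv2.INTER_CUBIC)
cv2.imwrite(f"pics/side8.png",im); cv2.imwrite("pics/wrist8.png",r.camera("wrist")[:,:,::-1])
```

```text
(no output)
```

View pics/side8.png

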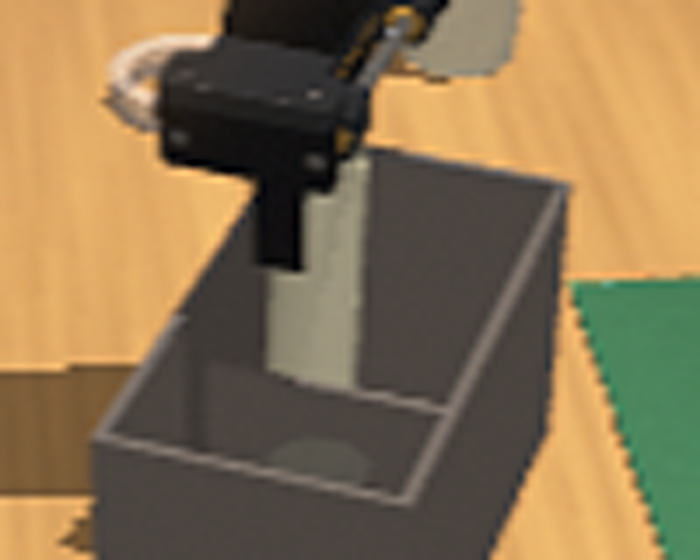

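View pics/wrist8.png

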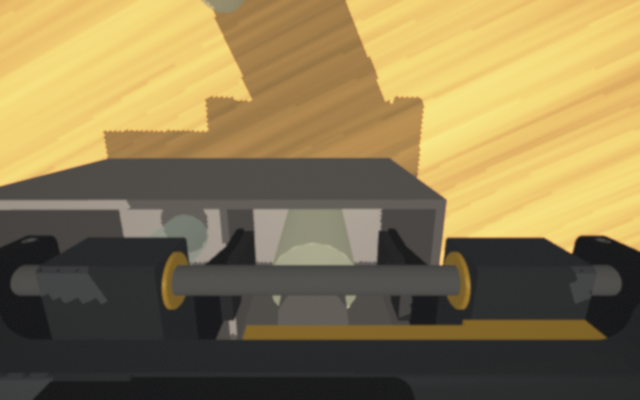

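Run:
```python
from h import *
s=r.calibration("side")
def edges(x,y,th):
    d=np.array([np.sin(th),0,np.cos(th)]); b=np.array([x,y,.005]);u=np.array([np.cos(th),0,-np.sin(th)])
    out=[]
    for k in (.085,.16):
        a=np.linspace(0,2*np.pi,180); c=b+d*k+.02*(np.cos(a)[:,None]*u+np.sin(a)[:,None]*np.array([0,1,0]))
        q=(proj(b2w(c),s)-[270,150]+.4)*7
        i,j=q[:,0].argmin(),q[:,0].argmax(); out+=[q[i].round(),q[j].round()]
    return out
for th in (-4,0,4,8): print(th,edges(-.037,.0625,np.radians(th)))
```

```text
-4 [array([248., 300.]), array([338., 297.]), array([239., 153.]), array([332., 149.])]
0 [array([260., 300.]), array([350., 301.]), array([263., 154.]), array([356., 156.])]
4 [array([273., 300.]), array([363., 308.]), array([288., 157.]), array([381., 164.])]
8 [array([286., 302.]), array([375., 314.]), array([313., 160.]), array([405., 174.])]
```

The current silhouette (right edge at column 362–370) matches upright to about 1° with a few mm of x-shift. I'll retreat straight up.

Request:
drive_tool --pt "-0.5 0 0 0" --pt "-1.2 0 0 0" --pt "-2 0 0 0" --pt "-3 0 0 0" --pt "-4.5 0 0 0" --pt "-6 0 0 0" --pt "-8 0 0 0" --pt "-10 0 0 0" --pt "-12 0 0 0" --pt "-14 0 0 0" --pt "-15 0 -3 0" --pt "-15 0 -6 0" --pt "-15 0 -9 0" --pt "-15 0 -12 0" --pt "-15 0 -14 0" --pt "-15 0 -14 0" --pt "-15 0 -14 0" --pt "-15 0 -14 0"

```text
time: 10.6
ee_pos: [0.4121, 0.0717, 0.3008]
eef_rot: [0.153, 0.69, -0.153, 0.691]
ft_force: [0.9, -0.8, 0.2]
width: 0.0667
```

Run:
```python
from h import *
import cv2
im=r.camera("side")[:,:,::-1]
im=cv2.resize(im[150:230,270:370],None,fx=7,fy=7,interpolation=cv2.INTER_CUBIC)
cv2.imwrite(f"pics/side9.png",im); im=r.camera("top")[:,:,::-1]; cv2.imwrite("pics/top9.png",im)
```

```text
(no output)
```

View pics/side9.png

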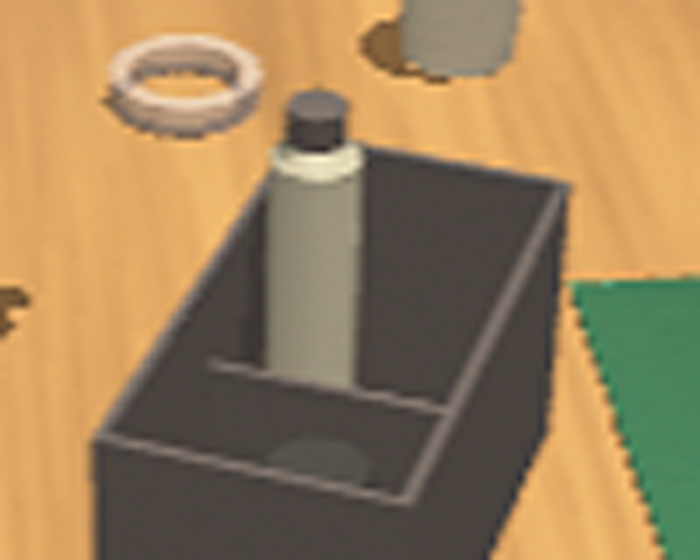

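View pics/top9.png

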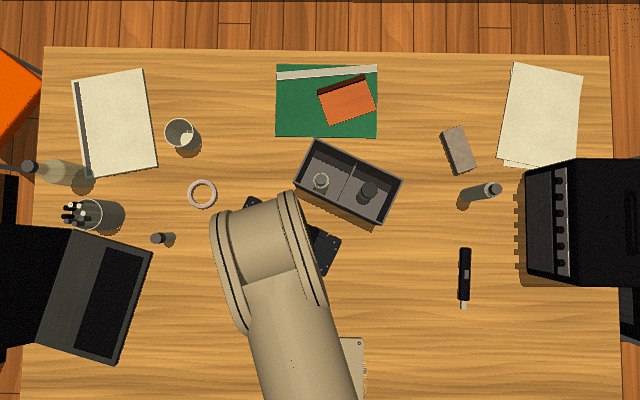

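The bottle stands upright in its compartment (edges at columns 268 and 358, cap at (318,118)). In the top view it is at (320,182), the jar at (367,193) and the spare at (480,192), both unmoved. I'll wait for any wobble to die, then do a final check.

Request:
drive_tool --pt "0 0 0 0" --pt "0 0 0 0" --pt "0 0 0 0" --pt "0 0 0 0" --pt "0 0 0 0" --pt "0 0 0 0" --pt "0 0 0 0" --pt "0 0 0 0" --pt "0 0 0 0" --pt "0 0 0 0" --pt "0 0 0 0" --pt "0 0 0 0" --pt "0 0 0 0" --pt "0 0 0 0" --pt "0 0 0 0" --pt "0 0 0 0" --pt "0 0 0 0" --pt "0 0 0 0" --pt "0 0 0 0" --pt "0 0 0 0"

```text
time: 12.37
ee_pos: [0.4115, 0.0721, 0.3001]
eef_rot: [0.153, 0.69, -0.153, 0.69]
ft_force: [0.5, -0.3, -0.3]
width: 0.0667
```

Run:
```python
from h import *
import cv2
A=cv2.imread("pics/side9.png")
im=r.camera("side")[:,:,::-1]
im=cv2.resize(im[150:230,270:370],None,fx=7,fy=7,interpolation=cv2.INTER_CUBIC)
cv2.imwrite(f"pics/side10.png",im); d=cv2.absdiff(A,im); print(d.max(), (d>25).sum(), r.read_state()["time"])
```

```text
96 1187 12.4167
```

View pics/side10.png

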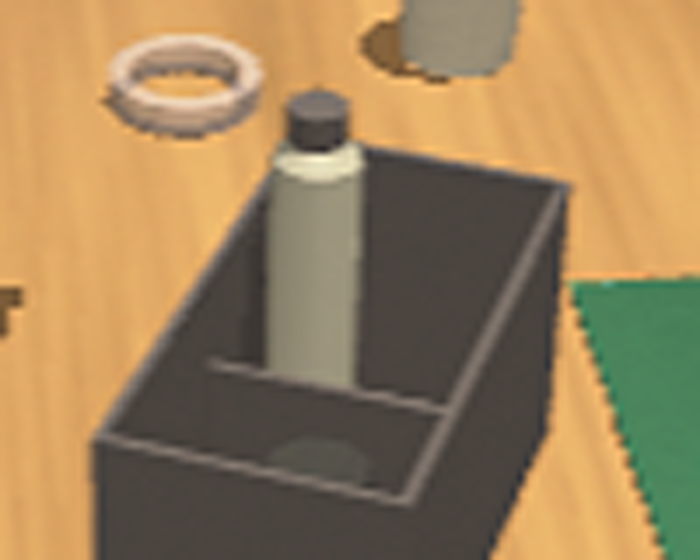

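```bash
python3 -c "
from bench import r
print(r.close_job(), r.read_state()['time'])"
```

```text
the job is handed in; nothing more can be done
the job is handed in; nothing more can be done
```

The bottle is standing upright on the floor of its own compartment, and I handed the job in at about 12.4 s of the 32 s allowed. No verdict was reported.

- **What I did:** I gripped the bottle lightly (5 N) below its shoulder and swung the top along an arc toward the bin's -x wall. The foot pivoted in the corner until the bottle was upright. I then set it down, opened the gripper and retreated clear of the bin.
- **Bottle:** In the last side views it is upright to about 1° by eye against a projected model, with the cap up. It felt the floor at about 3.6 N when I set it down.
- **Jar and spare bottle:** In the last top view both were at the same pixels as at the start, at about (367,193) and (480,192).
- **What was less clean:** Just after release the bottle rocked a few degrees toward +x and came back. The last two side pictures still differed very slightly, which I took as the rest of that wobble, well under 1°. I did not wait for it to stop completely.

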